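Put the peg tray away under the glass shelf

ROBOT

A 6-joint arm with a two-finger parallel gripper is mounted at the origin on the work surface. World frame = base frame: x ahead of the robot, y to its left, z up, the work surface at z = 0. Lengths are in m, angles in rad, forces in N, time in s.
With the tool pointing down it reaches from about 0.25 to 0.725 m from the base axis. Payload 9.7 kg.
Tool frame: the origin (TCP) lies on the mounting face of the last link; the fingertips stand 173 mm ahead of it and the grasp point (between the pads) lies 155 mm ahead of it (r.pinch_z is the distance from the TCP to the grasp point, in m); z points along the fingers, y is the line along which they close (so a half turn about z gives the same grasp; the last joint's range is limited). The gripper opens to 85 mm and grips with 20 to 120 N. Pads are 22 mm wide; open, the fingers measure 114 mm over their backs; the gripper's body (76 mm by 85 mm) begins 54 mm behind the grasp point. The pads swing forward as they close: fully open they stand 13 mm farther back than shut.
Start: joints at [1.163, 0.087, 0.176, 1.66, 0, 1.571], TCP at [0.218, 0.505, 0.405] pointing down, gripper open.
Joint ranges: [-3.13, 3.13], [-0.85, 1.81], [-1.15, 1.24], [-2.2, 2.28], [-1.44, 1.52], [-3.14, 3.14]. Speed limits (rad/s): [2.22, 2.22, 2.57, 3.14, 3.14, 3.14].

INTERFACE

Orientations are given as [roll, pitch, yaw] about the fixed x, y, z axes, in that order (R = Rz(yaw) Ry(pitch) Rx(roll)).
In Python, from rig import r gives the robot as it stands. The module is installed in compiled form; this text tells all that it offers.
- The arm moves only by the shell command python3 -m creep 'ROWS' [OPENING] [FORCE]. ROWS is a JSON object of lists of equal length, an entry for each row: "translation": the shift along the world's x, y, z in m, a list of three; "twist": the turn, a rotation vector about the world's x, y, z in rad, a list of three. A call has 1 to 5 rows; each row is the pose to reach, as a shift and turn from the pose commanded when the call began; what a row does not reach only later rows make up. A row lasts 1/10 s, in which the tool goes at most 50 mm and 8.59 degrees, less where a joint would pass 70% of its speed; a pose out of reach is approached as far as the arm can. A call with a gripper value outside its range is refused whole. OPENING is the closure, from -1 (fully open) to 1 (shut), set as the call begins (- or left out, the last holds). The fingers move at their own pace and stop on an object; FORCE is the grip in N (left out, the last holds). Time passes only in rows, so rows that repeat a pose let the fingers close. It gives the time, the measured TCP pose, the force, the opening and the grip force at its end, in the units of the state.
- r.sense(): the state, without advancing time (a new reading comes with each control period).
- r.capture(name): name is "scene" or "top"; returns (picture, depth): 384x512x3 uint8, blue, green, red; 384x512 float32, m along the optical axis (not along the pixel's ray), 0 where there is no reading.
- r.calibration(name): a dict with "fx", "fy", "cx", "cy" (pixels), "k1" (the pictures are not rectified: a ray, as slopes to the right and down, at radius r is drawn at 1 + k1 r^2 times it, then the intrinsics apply), "R" (3x3) and "t" (3): a world point X has camera coordinates R X + t. Camera axes: x right, y down, z forward; pixel columns grow to the right and rows downward; lengths in m; the calibration is good to about 2 mm. A picture is of the moment at which its call begins. calibration takes no time and is no camera call.
- r.sign_off(): hands the job in; it is judged then, once.
The state is a dict: "clock": time; "joints": joint angles; "joint_vel": joint speeds; "tau": joint torques, N m; "position": TCP position; "tool_rot": TCP orientation; "force": force on the tool from outside, world axes, zero at the start; "moment": the same for the moment, N m; "gripper_width": finger opening in m; "grasp_force": force on a finger pad.
Only numpy, scipy, OpenCV 4.12 (cv2) and the standard library are available. Lean on these libraries where they do the work, as an engineer would, in place of code of your own. Each camera call takes 0.05 s, during which the arm holds its last target. There are 200 camera calls.

TASK

Put both clothespins into the walnut peg tray, then slide the tray along the counter, without lifting or tipping it, into the free bay under the glass-topped shelf, the bay with the cork liner, until it sits square and centred in the bay with its back against the stop at the rear. Leave the pod tub, bowl and bottle where they stand and do not knock the shelf.

Things in the scene. Friction and masses are not known exactly. Their poses are not given: they have to be found in the camera images.
- shelf: Fixed shelf: glass top 140 (x) x 372 (y) x 8 mm, underside 125 mm up, on three walnut legs 12 mm thick (as deep as the top) at y -180, 0, +180 mm: two bays 168 mm wide, centred at y -90 and +90, open to -x (robot side). A stop strip 16 mm high runs along the rear, its front face at x = +62 mm. Origin: centre of its footprint on the counter; x points into the bays.
- liner: Cork liner 105 (x) x 125 (y) mm, under 1 mm thick, flush on the floor of the free bay (either one); nothing catches on it. Axes as the shelf's. Origin: its centre, where the tray's centre lies when the tray is home; the tray's front is then 27 mm inside the glass's front edge.
- tray: Loose walnut peg tray, open on top, outside 105 (x) x 125 (y) x 32 mm high, walls 6 mm, floor 6 mm thick, about 0.4 kg. Origin: centre of its underside. Its 125 mm wide -x side faces the robot; its +x side goes into the bay first.
- pin_left: Yellow plastic clothespin lying flat on the counter to the left of the tray, 72 mm long (along its x), 12 to 15 mm wide (y), 10 mm high. Origin: centre of its underside.
- pin_right: The same kind of clothespin, lying to the right of the tray. Origin: centre of its underside.
- tub: White plastic pod tub with its hinged lid shut, 94 x 116 x 95 mm high, standing in the other bay of the shelf; stays there. Origin: centre of its underside.
- bowl: Round glass bowl, 120 mm across, 58 mm high, on the counter beside the work; stays there. Origin: centre of its underside.
- bottle: Grey plastic bottle, 60 mm across, 190 mm high, on the counter beside the work; stays there. Origin: centre of its underside.
There are look-alikes about, which are no part of the job. There is more than one size of the tray; the job needs the smallest.

How it is judged:
By the outcome, as a careful person would: the job done as asked, in the order asked, and still so for the second after the job is handed in, with the robot touching nothing.
It also fails if it takes over 72 s, if anything falls off the work surface, if the arm or the gripper's body presses on something with over 40 N, if the wrist force passes 120 N, or if a joint passes its speed limit or range.

## Working session

There is one attempt and no reset: what is moved stays moved. The work goes in short steps, Python scripts to look and compute and a shell command to move; the robot and the scene stay as the last step left them, time stands still between calls to the robot, and variables do not carry over. Pictures are saved under pics/ and viewed, at most 10 in all, crops included, and the job is handed in when it is done.

```bash
mkdir -p pics
cat > h.py <<'E'
import numpy as np, cv2
from rig import r
def cap(n):
    im,d=r.capture(n); return im,d,r.calibration(n)
def world(c,d,u,v):
    K=np.array([[c['fx'],0,c['cx']],[0,c['fy'],c['cy']],[0,0,1]],float)
    p=cv2.undistortPoints(np.array([[[u,v]]],float),K,np.array([c['k1'],0,0,0,0.]))[0,0]
    z=d[int(round(v)),int(round(u))]
    return np.array(c['R']).T@(np.array([p[0]*z,p[1]*z,z])-np.array(c['t']))
def plane(c,uv,h):
    K=np.array([[c['fx'],0,c['cx']],[0,c['fy'],c['cy']],[0,0,1]],float)
    p=cv2.undistortPoints(np.array(uv,float).reshape(-1,1,2),K,np.array([c['k1'],0,0,0,0.]))[:,0]
    R=np.array(c['R']);o=-R.T@np.array(c['t'])
    D=np.c_[p,np.ones(len(p))]@R
    return o+D*((h-o[2])/D[:,2])[:,None]
E
python3 - <<'E'
from h import *
for n in("scene","top"):
    im,d,c=cap(n); cv2.imwrite(f'pics/{n}0.png',im); np.savez(f'{n}0.npz',im=im,d=d)
    R=np.array(c['R']);print(n,-R.T@np.array(c['t']),R[2],c['k1'],c['fx'])
s=r.sense();print(s)
E
```

```text
scene [1.39764544 0.32645113 0.84573792] [-0.71886715 -0.24589555 -0.65020412] -0.055011318102004256 407.13448660495345
top [ 0.37875987 -0.01332686  1.4445257 ] [ 0.08679795  0.02549106 -0.99589975] -0.04512352749926612 499.5681330436709
{'clock': 0.1, 'joints': array([1.16299351e+00, 8.74381441e-02, 1.75210441e-01, 1.65979055e+00,
       1.39446031e-05, 1.57080141e+00]), 'joint_vel': array([ 3.34240775e-04, -8.30072824e-04,  2.21952554e-03, -6.82174637e-05,
        2.33530168e-04, -7.15330231e-04]), 'tau': array([-6.32489900e-04, -5.21558332e+01,  4.65654123e+01,  1.60345563e-02,
       -2.18878620e-05,  2.76588071e-05]), 'position': array([0.2181295 , 0.50490824, 0.40403415]), 'tool_rot': array([-3.14037073e+00, -1.39383867e-05,  2.73378474e+00]), 'force': array([ 0.25237346,  0.22338507, -0.12529072]), 'moment': array([-0.00607896,  0.00445013,  0.04842749]), 'grasp_force': 0.0, 'gripper_width': 0.08550957659962426}
```

View pics/scene0.png

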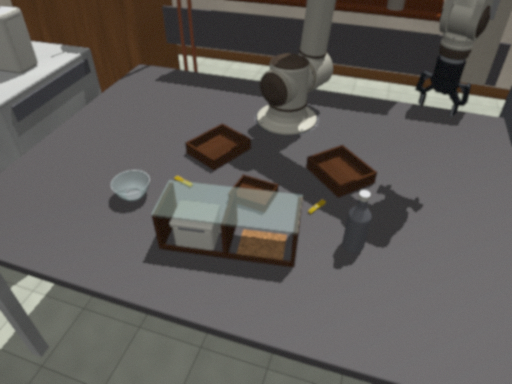

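View pics/top0.png

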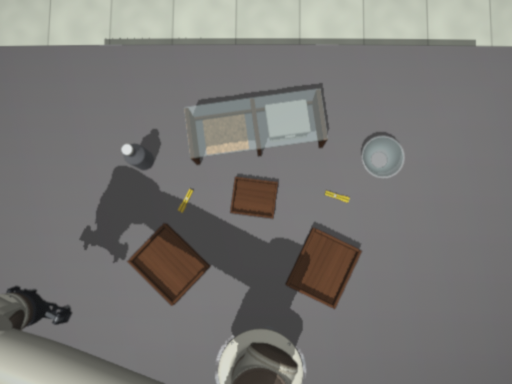

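Three candidates for the tray in the top view: (255,197), (169,264) and (324,267). The one at (255,197) is clearly the smallest and stands between the two yellow pins, at (186,200) and (337,196). The liner is in the left bay at (225,134) and the tub in the right bay at (288,118). Next I measure, and confirm with a crop.

Run:
```python
from h import *
z=np.load('top0.npz');im,d=z['im'],z['d'];c=r.calibration('top')
hsv=cv2.cvtColor(im,cv2.COLOR_BGR2HSV)
def comps(m,amin):
    cs,_=cv2.findContours(m,cv2.RETR_EXTERNAL,cv2.CHAIN_APPROX_NONE)
    return [k for k in cs if cv2.contourArea(k)>amin]
def rect(k,h,n):
    W=plane(c,k.reshape(-1,2),h)[:,:2]*1000
    (x,y),(a,b),t=cv2.minAreaRect(W.astype(np.float32))
    print(n,np.round([x,y,a,b,t],1),'px',k.reshape(-1,2).mean(0).round(),'z',np.median([world(c,d,*p)[2] for p in k.reshape(-1,2)]).round(4))
    return W
y=cv2.inRange(hsv,(20,120,90),(35,255,255))
for k in comps(y,20):
    rect(k,.008,'pin')
    M=np.zeros_like(y);cv2.drawContours(M,[k],-1,255,-1);v,u=np.nonzero(M)
    W=plane(c,np.c_[u,v],.008)[:,:2]*1000;m=W.mean(0);_,_,V=np.linalg.svd(W-m);q=(W-m)@V.T
    a=q[:,0]; print('  mean',m.round(1),'ang',np.degrees(np.arctan2(V[0,1],V[0,0])).round(1),'range',a.min().round(1),a.max().round(1),'width by part',[np.ptp(q[(a>=l)&(a<l+15),1]).round(1) for l in range(-38,38,15)])
w=cv2.inRange(hsv,(0,90,20),(15,255,140))
w=cv2.morphologyEx(w,cv2.MORPH_CLOSE,np.ones((5,5)))
for k in comps(w,600): rect(k,.032,'walnut')
ck=cv2.inRange(hsv,(5,40,90),(22,200,255));
ck=cv2.morphologyEx(ck,cv2.MORPH_OPEN,np.ones((3,3)))
for k in comps(ck,300): rect(k,0.001,'cork')
for n,p in dict(glassFL=(195,158),glassFR=(325,141),glassBL=(188,104),glassBR=(321,90),tub=(288,118),bowl=(383,157),bot=(133,152)).items():
    print(n,p,(plane(c,[p],.133)[0]*1000).round(),(world(c,d,*p)*1000).round())
cv2.imwrite('pics/crop.png',cv2.resize(im[80:230,110:350],None,fx=3.3,fy=3.3,interpolation=cv2.INTER_CUBIC))
```

```text
pin [467.7 228.   14.4  36.1  64.5] px [183. 205.] z 0.0076Traceback (most recent call last):
  File "<stdin>", line 17, in <module>
    return _methods._ptp(a, axis=axis, out=out, **kwargs)
           ~~~~~~~~~~~~~^^^^^^^^^^^^^^^^^^^^^^^^^^^^^^^^^
    umr_maximum(a, axis, None, out, keepdims),
    ~~~~~~~~~~~^^^^^^^^^^^^^^^^^^^^^^^^^^^^^^
ValueError: zero-size array to reduction operation maximum which has no identity
```

Run:
```python
from h import *
z=np.load('top0.npz');im,d=z['im'],z['d'];c=r.calibration('top')
hsv=cv2.cvtColor(im,cv2.COLOR_BGR2HSV)
def comps(m,amin):
    cs,_=cv2.findContours(m,cv2.RETR_EXTERNAL,cv2.CHAIN_APPROX_NONE)
    return [k for k in cs if cv2.contourArea(k)>amin]
def rect(k,h,n):
    W=plane(c,k.reshape(-1,2),h)[:,:2]*1000
    (x,y),(a,b),t=cv2.minAreaRect(W.astype(np.float32))
    print(n,np.round([x,y,a,b,t],1),'px',k.reshape(-1,2).mean(0).round(),'z',np.median([world(c,d,*p)[2] for p in k.reshape(-1,2)]).round(4))
y=cv2.inRange(hsv,(18,110,50),(38,255,255))
y=cv2.morphologyEx(y,cv2.MORPH_CLOSE,np.ones((7,7)))
for k in comps(y,40): rect(k,.008,'pin')
w=cv2.inRange(hsv,(0,90,20),(15,255,140))
w=cv2.morphologyEx(w,cv2.MORPH_CLOSE,np.ones((5,5)))
for k in comps(w,300): rect(k,.032,'walnut')
ck=cv2.inRange(hsv,(5,40,90),(22,200,255));
ck=cv2.morphologyEx(ck,cv2.MORPH_OPEN,np.ones((3,3)))
for k in comps(ck,300): rect(k,0.001,'cork')
for n,p in dict(glassFL=(195,158),glassFR=(325,141),glassBL=(188,104),glassBR=(321,90),tub=(288,118),bowl=(383,157),bot=(133,152)).items():
    print(n,p,(plane(c,[p],.133)[0]*1000).round(),(world(c,d,*p)*1000).round())
cv2.imwrite('pics/crop.png',cv2.resize(im[80:230,110:350],None,fx=3.3,fy=3.3,interpolation=cv2.INTER_CUBIC))
```

```text
pin [ 498.  -216.1   70.7   15.6   71.9] px [337. 196.] z 0.0046
pin [482.3 221.   17.   71.1  64.5] px [185. 200.] z 0.0079
walnut [ 295.  -174.3  151.1  178.5   65. ] px [323. 267.] z 0.0461
walnut [300.5 261.2 178.6 151.1  46.7] px [169. 264.] z 0.0447
walnut [490.6  22.2 121.4 101.9  83.1] px [254. 197.] z 0.032
cork [304.1 261.4 153.9 113.3  46.6] px [170. 264.] z 0.0081
cork [ 301.7 -177.   133.4  146.4   65.4] px [326. 264.] z 0.0091
cork [495.3  19.3 116.4  78.3  83. ] px [255. 196.] z 0.0069
cork [640.6 103.2  26.7 121.2   9.2] px [227. 147.] z 0.1325
glassFL (195, 158) [585. 177. 133.] [589. 181. 108.]
glassFR (325, 141) [ 633. -168.  133.] [ 638. -171.  108.]
glassBL (188, 104) [732. 199. 133.] [769. 221.  -2.]
glassBR (321, 90) [ 772. -158.  133.] [ 812. -173.   -1.]
tub (288, 118) [695. -70. 133.] [695. -70. 131.]
bowl (383, 157) [ 591. -321.  133.] [ 612. -351.    4.]
bot (133, 152) [601. 345. 133.] [595. 336. 164.]
```

View pics/crop.png

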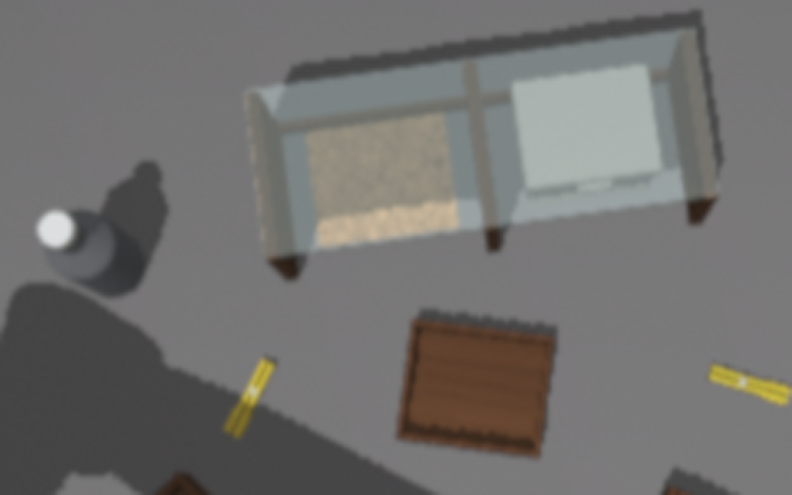

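The crop confirms it: the smallest tray measures 121x102 mm, centred near (491,22) with yaw about -7°. The two look-alikes are about 178x151 mm. The liner is in the left (+y) bay. I start moving to the left pin at (482,221), closing direction 64.5°.

```bash
python3 -m creep '{"translation":[[0.033,-0.0355,0],[0.066,-0.071,0],[0.099,-0.1065,0],[0.132,-0.142,0],[0.165,-0.1775,0]],"twist":[[0,0,-0.035],[0,0,-0.035],[0,0,-0.035],[0,0,-0.035],[0,0,-0.035]]}' -0.3
python3 -m creep '{"translation":[[0.033,-0.0355,-0.02],[0.066,-0.071,-0.05],[0.099,-0.1065,-0.08],[0.099,-0.1065,-0.12],[0.099,-0.1065,-0.15]],"twist":[[0,0,0],[0,0,0],[0,0,0],[0,0,0],[0,0,0]]}'
python3 -m creep '{"translation":[[0,0,0],[0,0,0]],"twist":[[0,0,0],[0,0,0]]}'
python3 - <<'E'
from h import *
s=r.sense();print(s['position'],s['tool_rot'],s['gripper_width'],r.pinch_z,s['clock'],s['joints'])
im,d,c=cap('top');cv2.imwrite('pics/a.png',cv2.resize(im[80:290,120:340],None,fx=2.8,fy=2.8,interpolation=cv2.INTER_CUBIC))
E
```

```text
clock: 0.6
position: [0.384, 0.3258, 0.4045]
tool_rot: [-3.141, -0.0, 2.699]
force: [0.7, 1.4, -0.9]
gripper_width: 0.0553
grasp_force: 0.0
clock: 1.1
position: [0.4828, 0.2187, 0.2513]
tool_rot: [-3.139, -0.002, 2.696]
force: [-0.8, 0.8, -0.1]
gripper_width: 0.0556
grasp_force: 0.0
clock: 1.3
position: [0.482, 0.221, 0.2553]
tool_rot: [-3.141, -0.0, 2.699]
force: [-0.2, 0.2, 0.4]
gripper_width: 0.0554
grasp_force: 0.0
[0.48201011 0.22097533 0.25525005] [-3.14112789e+00 -4.61545034e-04  2.69888779e+00] 0.05541134745225406 0.1547 1.3 [ 4.29843382e-01  3.55158822e-02 -1.66415661e-01  1.36951749e+00
  5.47443890e-05  8.72548123e-01]
```

View pics/a.png

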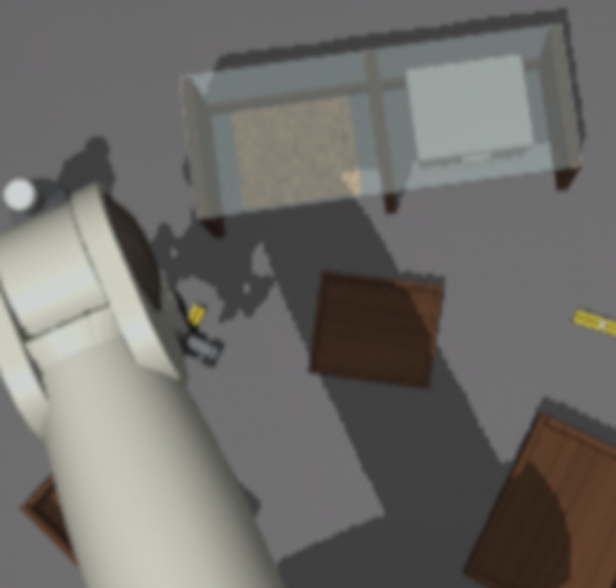

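The arm stands over the left pin, whose end is visible at crop (197,315) next to a finger at (205,348). I descend and grip.

```bash
python3 -m creep '{"translation":[[0,0,-0.03],[0,0,-0.06],[0,0,-0.072],[0,0,-0.078],[0,0,-0.078]],"twist":[[0,0,0],[0,0,0],[0,0,0],[0,0,0],[0,0,0]]}'
python3 -m creep '{"translation":[[0,0,0],[0,0,0],[0,0,0],[0,0,0],[0,0,0]],"twist":[[0,0,0],[0,0,0],[0,0,0],[0,0,0],[0,0,0]]}' 1 40
python3 -m creep '{"translation":[[0,0,0],[0,0,0],[0,0,0.02],[0,0,0.05],[0,0,0.06]],"twist":[[0,0,0],[0,0,0],[0,0,0],[0,0,0],[0,0,0]]}'
python3 - <<'E'
from h import *
im,d,c=cap('scene');cv2.imwrite('pics/b.png',cv2.resize(im[120:270,170:390],None,fx=3,fy=3,interpolation=cv2.INTER_CUBIC))
E
```

```text
clock: 1.85
position: [0.4824, 0.2213, 0.1777]
tool_rot: [3.141, 0.001, 2.699]
force: [0.5, 0.2, 0.1]
gripper_width: 0.0555
grasp_force: 0.0
clock: 2.35
position: [0.4824, 0.221, 0.1778]
tool_rot: [3.14, 0.001, 2.699]
force: [-0.6, -0.4, 6.2]
gripper_width: 0.0103
grasp_force: 40.1
clock: 2.85
position: [0.4827, 0.2211, 0.2395]
tool_rot: [3.139, 0.002, 2.699]
force: [0.2, 0.9, 1.0]
gripper_width: 0.0103
grasp_force: 39.4
```

View pics/b.png

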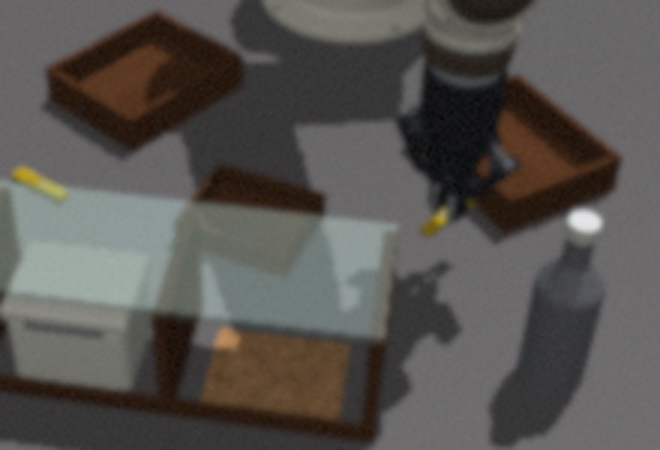

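Pin is held (10 mm opening, 40 N). Place it in the tray at (495,46), tool y at 83°.

```bash
python3 -m creep '{"translation":[[0.003,-0.035,0],[0.006,-0.07,0],[0.009,-0.105,0],[0.012,-0.14,0],[0.0135,-0.175,0]],"twist":[[0,0,0.065],[0,0,0.13],[0,0,0.195],[0,0,0.26],[0,0,0.325]]}'
python3 -m creep '{"translation":[[0,0,0],[0,0,-0.02],[0,0,-0.04],[0,0,-0.052],[0,0,-0.052]],"twist":[[0,0,0],[0,0,0],[0,0,0],[0,0,0],[0,0,0]]}'
python3 -m creep '{"translation":[[0,0,0],[0,0,0],[0,0,0]],"twist":[[0,0,0],[0,0,0],[0,0,0]]}' 0.4
python3 -m creep '{"translation":[[0,0,0.015],[0,0,0.05],[0,0,0.08],[0,0,0.08]],"twist":[[0,0,0],[0,0,0],[0,0,0],[0,0,0]]}'
```

```text
clock: 3.4
position: [0.4954, 0.0445, 0.2356]
tool_rot: [-3.141, -0.001, 3.027]
force: [1.0, -0.4, -0.6]
gripper_width: 0.0102
grasp_force: 39.4
clock: 3.9
position: [0.4951, 0.0462, 0.1828]
tool_rot: [-3.141, -0.002, 3.024]
force: [0.5, -0.3, 0.9]
gripper_width: 0.0107
grasp_force: 44.8
clock: 4.2
position: [0.4958, 0.046, 0.1852]
tool_rot: [3.141, 0.001, 3.024]
force: [-0.5, -1.0, -1.2]
gripper_width: 0.0258
grasp_force: 0.0
clock: 4.6
position: [0.4967, 0.046, 0.2704]
tool_rot: [3.14, 0.007, 3.024]
force: [0.2, -0.3, 0.4]
gripper_width: 0.0258
grasp_force: 0.0
```

```bash
python3 -m creep '{"translation":[[0,-0.026,0],[0,-0.052,0],[0,-0.078,0],[0,-0.104,0],[0.001,-0.131,0]],"twist":[[0,0,0.138],[0,0,0.276],[0,0,0.414],[0,0,0.552],[0,0,0.69]]}'
python3 -m creep '{"translation":[[0,-0.026,0],[0,-0.052,0],[0,-0.078,0],[0,-0.104,0],[0.0015,-0.131,0]],"twist":[[0,0,0.138],[0,0,0.276],[0,0,0.414],[0,0,0.552],[0,0,0.687]]}' -0.3
python3 -m creep '{"translation":[[0,0,0],[0,0,-0.03],[0,0,-0.06],[0,0,-0.08],[0,0,-0.085]],"twist":[[0,0,0],[0,0,0],[0,0,0],[0,0,0],[0,0,0]]}'
python3 -m creep '{"translation":[[0,0,0],[0,0,-0.002],[0,0,-0.002]],"twist":[[0,0,0],[0,0,0],[0,0,0]]}'
python3 -m creep '{"translation":[[0,0,0],[0,0,0],[0,0,0],[0,0,0],[0,0,0]],"twist":[[0,0,0],[0,0,0],[0,0,0],[0,0,0],[0,0,0]]}' 1 40
python3 -m creep '{"translation":[[0,0,0],[0,0,0.03],[0,0,0.06],[0,0,0.06]],"twist":[[0,0,0],[0,0,0],[0,0,0],[0,0,0]]}'
python3 - <<'E'
from h import *
im,d,c=cap('top');im2,_,_=cap('scene')
a=cv2.resize(im[150:260,190:370],None,fx=3,fy=3,interpolation=cv2.INTER_CUBIC);b=cv2.resize(im2[130:220,150:330],None,fx=3,fy=3,interpolation=cv2.INTER_CUBIC)
cv2.imwrite('pics/c.png',np.vstack([a,b]))
E
```

```text
clock: 5.1
position: [0.4964, -0.0861, 0.2654]
tool_rot: [-3.141, 0.0, -2.564]
force: [0.1, -0.5, 0.1]
gripper_width: 0.0255
grasp_force: 0.0
clock: 5.6
position: [0.4979, -0.2172, 0.2654]
tool_rot: [-3.141, 0.0, -1.877]
force: [0.3, 0.3, -0.5]
gripper_width: 0.0554
grasp_force: 0.0
clock: 6.1
position: [0.4973, -0.2152, 0.1776]
tool_rot: [3.138, 0.001, -1.884]
force: [0.6, -0.3, -0.3]
gripper_width: 0.0555
grasp_force: 0.0
clock: 6.4
position: [0.4985, -0.2161, 0.1789]
tool_rot: [-3.14, -0.0, -1.883]
force: [-0.3, -0.7, -0.0]
gripper_width: 0.0552
grasp_force: 0.0
clock: 6.9
position: [0.4983, -0.2162, 0.1781]
tool_rot: [-3.141, -0.0, -1.882]
force: [-0.3, 0.0, 5.8]
gripper_width: 0.0102
grasp_force: 39.9
clock: 7.3
position: [0.499, -0.2165, 0.2415]
tool_rot: [-3.136, -0.001, -1.882]
force: [-0.1, -0.8, 0.4]
gripper_width: 0.0103
grasp_force: 39.4
```

View pics/c.png

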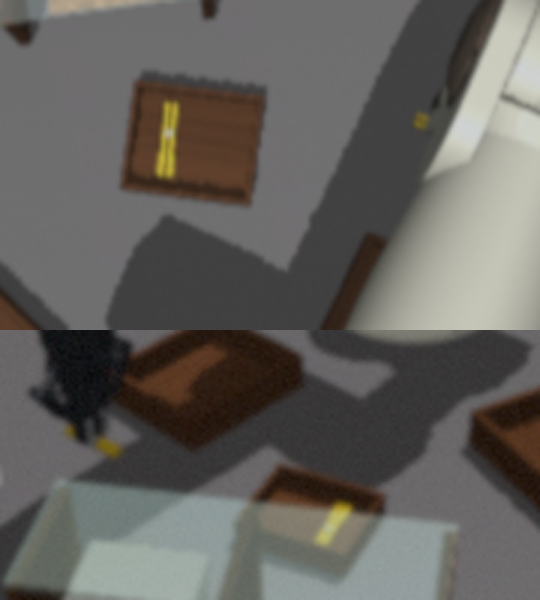

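Pin one lies flat in the tray at crop (167,140) and pin two is held, its end showing at (422,120). I place it at (490,-2).

```bash
python3 -m creep '{"translation":[[-0.001,0.021,0],[-0.002,0.042,0],[-0.003,0.064,0],[-0.004,0.085,0],[-0.004,0.107,0]],"twist":[[0,0,-0.138],[0,0,-0.276],[0,0,-0.414],[0,0,-0.552],[0,0,-0.69]]}'
python3 -m creep '{"translation":[[-0.001,0.021,0],[-0.002,0.042,0],[-0.003,0.064,0],[-0.004,0.085,0],[-0.004,0.1075,0]],"twist":[[0,0,-0.138],[0,0,-0.276],[0,0,-0.414],[0,0,-0.552],[0,0,-0.687]]}'
python3 -m creep '{"translation":[[0,0,0],[0,0,-0.02],[0,0,-0.04],[0,0,-0.053],[0,0,-0.053]],"twist":[[0,0,0],[0,0,0],[0,0,0],[0,0,0],[0,0,0]]}'
python3 -m creep '{"translation":[[0,0,0],[0,0,0],[0,0,0]],"twist":[[0,0,0],[0,0,0],[0,0,0]]}' 0.4
python3 -m creep '{"translation":[[0,0,0.015],[0,0,0.05],[0,0,0.09],[-0.02,0,0.13],[-0.06,0,0.15]],"twist":[[0,0,0],[0,0,0],[0,0,0],[0,0,0],[0,0,0]]}'
python3 -m creep '{"translation":[[-0.04,0.02,0],[-0.08,0.04,0],[-0.12,0.04,0],[-0.15,0.04,0],[-0.15,0.04,0]],"twist":[[0,0,0],[0,0,0],[0,0,0],[0,0,0],[0,0,0]]}'
cat > meas.py <<'E'
from h import *
def run(tag,box=None):
    im,d,c=cap('top'); hsv=cv2.cvtColor(im,cv2.COLOR_BGR2HSV)
    V=cv2.inRange(hsv,(0,70,10),(16,255,140)); y=cv2.inRange(hsv,(18,110,50),(38,255,255))
    V=cv2.morphologyEx(V|y,cv2.MORPH_CLOSE,np.ones((5,5)))
    cs,_=cv2.findContours(V,cv2.RETR_EXTERNAL,cv2.CHAIN_APPROX_NONE)
    for k in cs:
        if cv2.contourArea(k)<500: continue
        W=plane(c,k.reshape(-1,2),.032)[:,:2]*1000
        print('walnut',np.round(cv2.minAreaRect(W.astype(np.float32))[0],1),np.round(cv2.minAreaRect(W.astype(np.float32))[1:][0],1),round(cv2.minAreaRect(W.astype(np.float32))[2],1))
    return im,d,c,hsv
E
python3 - <<'E'
from meas import *
im,d,c,hsv=run('p')
np.savez('p.npz',im=im,d=d)
cv2.imwrite('pics/d.png',cv2.resize(im[85:225,180:340],None,fx=4,fy=4,interpolation=cv2.INTER_CUBIC))
E
```

```text
clock: 7.9
position: [0.4935, -0.1083, 0.236]
tool_rot: [3.14, -0.002, -2.578]
force: [-0.2, -0.6, -0.4]
gripper_width: 0.0103
grasp_force: 39.4
clock: 8.4
position: [0.4895, -0.0008, 0.2361]
tool_rot: [-3.141, -0.002, 3.018]
force: [0.3, -0.9, -0.4]
gripper_width: 0.0103
grasp_force: 39.4
clock: 8.9
position: [0.4895, -0.0021, 0.1826]
tool_rot: [-3.141, -0.003, 3.025]
force: [-0.2, -0.3, -0.0]
gripper_width: 0.0102
grasp_force: 46.3
clock: 9.2
position: [0.4903, -0.0017, 0.185]
tool_rot: [3.142, 0.001, 3.024]
force: [0.6, -0.1, -0.4]
gripper_width: 0.0253
grasp_force: 0.0
clock: 9.7
position: [0.4308, -0.0016, 0.3381]
tool_rot: [3.141, 0.004, 3.024]
force: [-0.4, 0.8, 0.4]
gripper_width: 0.0256
grasp_force: 0.0
clock: 10.2
position: [0.2776, 0.0384, 0.3356]
tool_rot: [3.141, 0.002, 3.025]
force: [1.3, -0.5, 0.2]
gripper_width: 0.0258
grasp_force: 0.0
walnut [ 294.7 -174.4] [152.7 180.9] 64.8
walnut [300.1 262. ] [180.1 153.5] 46.7
walnut [490.7  22.7] [122.2 104.3] 83.0
```

View pics/d.png

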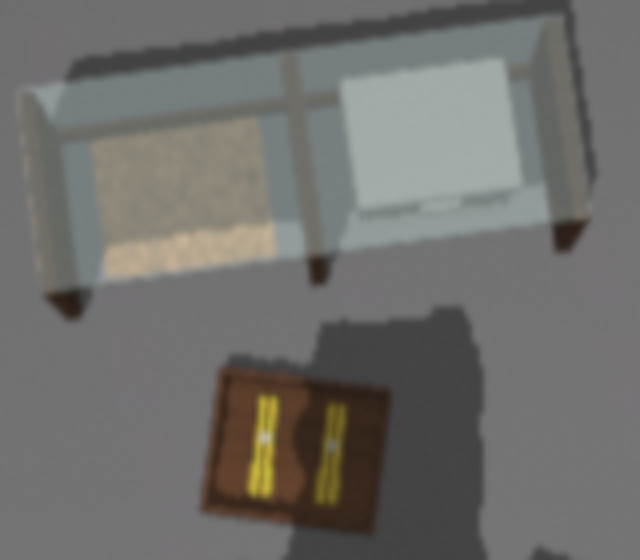

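Both pins lie in the smallest tray, at crop (262,440) and (330,452). Now I measure the liner, whose corners are roughly at crop (92,145), (258,118), (277,258) and (106,280), and the shelf.

Run:
```python
from h import *
z=np.load('p.npz');im,d=z['im'],z['d'];c=r.calibration('top')
f=lambda p:np.array([(a/4+180,b/4+85) for a,b in p])
hsv=cv2.cvtColor(im,cv2.COLOR_BGR2HSV)
print('hsv cork',hsv[125,223],hsv[148,226],'glass',hsv[140,200],hsv[140,252],hsv[110,235])
L=plane(c,f([(92,145),(258,118),(277,258),(106,280)]),.001)[:,:2]*1000
print('hand corners',L.round(1).tolist(),L.mean(0).round(1))
R=im[:,:,2].astype(int)-im[:,:,0]
m=((R>8)*255).astype(np.uint8); m[:100]=0;m[162:]=0;m[:,:195]=0;m[:,260:]=0
m=cv2.morphologyEx(m,cv2.MORPH_OPEN,np.ones((5,5)))
cs,_=cv2.findContours(m,cv2.RETR_EXTERNAL,cv2.CHAIN_APPROX_NONE);k=max(cs,key=cv2.contourArea)
W=plane(c,k.reshape(-1,2),.001)[:,:2]*1000
print('cork',cv2.minAreaRect(W.astype(np.float32)))
G=plane(c,f([(48,295),(590,220)]),.133)[:,:2]*1000
B=plane(c,f([(18,92),(570,12)]),.133)[:,:2]*1000
print('glass front',G.round(1).tolist(),'back',B.round(1).tolist())
# front leg bottoms
print('legs z0',(plane(c,f([(75,319),(319,284),(562,250)]),0)[:,:2]*1000).round(1).tolist())
```

```text
hsv cork [ 22  35 140] [ 18  54 179] glass [ 93  18 128] [ 93  16 142] [ 90  13 122]
hand corners [[715.8, 175.1], [736.5, 52.8], [632.2, 37.6], [615.2, 162.7]] [674.9 107.1]
cork ((677.5858154296875, 108.95602416992188), (107.85831451416016, 126.90563201904297), 8.90713882446289)
glass front [[583.3, 185.2], [636.0, -174.6]] back [[721.1, 208.6], [777.5, -161.8]]
legs z0 [[586.4, 185.1], [613.4, 6.7], [639.7, -170.5]]
```

Liner centre comes out near (677.5,108) with yaw 8.6°, agreeing across cork, glass edges and legs within about 3 mm. I grip the front wall at (441.6,28.7) straight down, closing along the tray's x.

```bash
python3 -m creep '{"translation":[[0.02,0,0],[0.04,0,0],[0.06,0,0],[0.08,0,0],[0.1,0,0]],"twist":[[0,0,-0.145],[0,0,-0.29],[0,0,-0.435],[0,0,-0.58],[0,0,-0.725]]}' 0.3
python3 -m creep '{"translation":[[0.02,-0.002,0],[0.04,-0.005,0],[0.0616,-0.0098,0],[0.0616,-0.0098,0],[0.0616,-0.0098,0]],"twist":[[0,0,-0.145],[0,0,-0.29],[0,0,-0.435],[0,0,-0.58],[0,0,-0.725]]}'
python3 -m creep '{"translation":[[0,0,-0.03],[0,0,-0.06],[0,0,-0.08],[0,0,-0.08],[0,0,-0.08]],"twist":[[0,0,-0.121],[0,0,-0.121],[0,0,-0.121],[0,0,-0.121],[0,0,-0.121]]}'
python3 -m creep '{"translation":[[0,0,-0.02],[0,0,-0.04],[0,0,-0.055],[0,0,-0.065],[0,0,-0.065]],"twist":[[0,0,0],[0,0,0],[0,0,0],[0,0,0],[0,0,0]]}'
python3 -m creep '{"translation":[[0,0,0],[0,0,0],[0,0,0],[0,0,0]],"twist":[[0,0,0],[0,0,0],[0,0,0],[0,0,0]]}' 1 30
```

```text
clock: 10.75
position: [0.382, 0.0383, 0.3344]
tool_rot: [3.142, 0.0, 2.293]
force: [0.1, 0.1, 0.2]
gripper_width: 0.0295
grasp_force: 0.0
clock: 11.25
position: [0.4433, 0.0283, 0.3339]
tool_rot: [-3.14, 0.0, 1.567]
force: [-0.2, 0.7, -0.2]
gripper_width: 0.0299
grasp_force: 0.0
clock: 11.75
position: [0.4423, 0.0285, 0.2549]
tool_rot: [-3.141, 0.0, 1.453]
force: [0.9, 0.1, 0.5]
gripper_width: 0.0301
grasp_force: 0.0
clock: 12.25
position: [0.4419, 0.0286, 0.1896]
tool_rot: [-3.141, 0.0, 1.453]
force: [-0.8, 0.0, -0.1]
gripper_width: 0.03
grasp_force: 0.0
clock: 12.65
position: [0.4422, 0.0286, 0.191]
tool_rot: [3.14, -0.0, 1.453]
force: [-1.0, -0.9, 6.5]
gripper_width: 0.0051
grasp_force: 32.5
```

```bash
python3 -m creep '{"translation":[[0.004,0.005,0],[0.010,0.011,0],[0.016,0.017,0],[0.022,0.024,0],[0.028,0.030,0]],"twist":[[0,0,0.02],[0,0,0.06],[0,0,0.1],[0,0,0.14],[0,0,0.18]]}'
python3 -m creep '{"translation":[[0.006,0.006,0],[0.012,0.013,0],[0.0186,0.0207,0],[0.0186,0.0207,0]],"twist":[[0,0,0.04],[0,0,0.07],[0,0,0.092],[0,0,0.092]]}'
python3 -m creep '{"translation":[[0.006,0.001,0],[0.012,0.002,0],[0.018,0.003,0],[0.024,0.004,0],[0.024,0.004,0]],"twist":[[0,0,0],[0,0,0],[0,0,0],[0,0,0],[0,0,0]]}'
python3 - <<'E'
from meas import *
im,d,c,hsv=run('q')
cv2.imwrite('pics/e.png',cv2.resize(im[85:225,180:340],None,fx=4,fy=4,interpolation=cv2.INTER_CUBIC))
E
```

```text
clock: 13.15
position: [0.4701, 0.0585, 0.1909]
tool_rot: [3.14, 0.001, 1.634]
force: [-3.5, -4.3, 8.8]
gripper_width: 0.0052
grasp_force: 32.8
clock: 13.55
position: [0.4894, 0.0799, 0.1909]
tool_rot: [3.139, -0.0, 1.726]
force: [2.7, 1.1, 2.7]
gripper_width: 0.005
grasp_force: 32.1
clock: 14.05
position: [0.5128, 0.0833, 0.191]
tool_rot: [3.141, -0.0, 1.725]
force: [-2.4, -0.5, 8.1]
gripper_width: 0.0053
grasp_force: 32.7
walnut [ 294.9 -174.5] [152.7 180.5] 64.8
walnut [299.8 262.2] [180.3 153.5] 46.2
```

View pics/e.png

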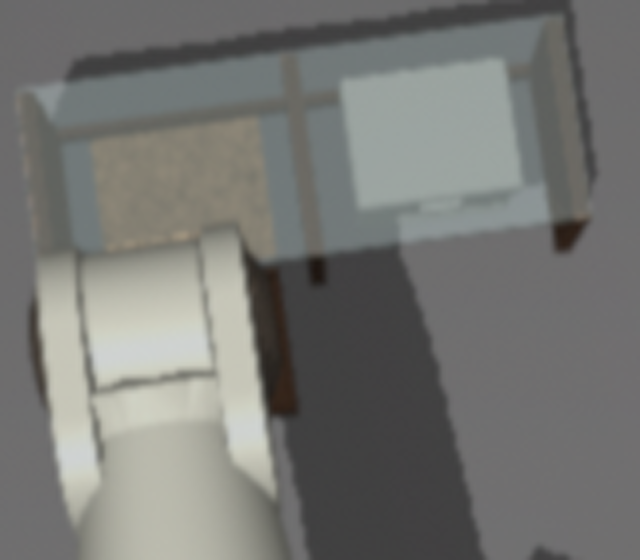

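The tray follows, its right side visible at crop (285,340), and it is headed into the left bay. I drag the last stretch, release, retreat and measure.

```bash
python3 -m creep '{"translation":[[0.006,0.001,0],[0.012,0.002,0],[0.018,0.003,0],[0.024,0.0035,0],[0.024,0.0035,0]],"twist":[[0,0,0],[0,0,0],[0,0,0],[0,0,0],[0,0,0]]}'
python3 -m creep '{"translation":[[0,0,0],[0,0,0],[0,0,0]],"twist":[[0,0,0],[0,0,0],[0,0,0]]}' 0.4
python3 -m creep '{"translation":[[0,0,0.02],[0,0,0.05],[0,0,0.09],[-0.02,0,0.12],[-0.06,0,0.14]],"twist":[[0,0,0],[0,0,0],[0,0,0],[0,0,0],[0,0,0]]}'
python3 -m creep '{"translation":[[-0.045,-0.01,0],[-0.09,-0.02,0],[-0.135,-0.03,0],[-0.18,-0.03,0],[-0.18,-0.03,0]],"twist":[[0,0,0.14],[0,0,0.28],[0,0,0.42],[0,0,0.56],[0,0,0.7]]}'
cat > m2.py <<'E'
from h import *
# tray rim edges from walnut mask in bay region; rectangle at rim height .032
im,d,c=cap('top'); np.savez('m2.npz',im=im,d=d)
cv2.imwrite('pics/m2.png',cv2.resize(im[85:225,170:330],None,fx=4,fy=4,interpolation=cv2.INTER_CUBIC))
print(r.sense()['position'],r.sense()['tool_rot'],r.sense()['joints'])
E
python3 m2.py
```

```text
clock: 14.6
position: [0.5367, 0.0869, 0.191]
tool_rot: [3.141, -0.0, 1.725]
force: [-2.3, 0.1, 8.0]
gripper_width: 0.005
grasp_force: 32.7
clock: 14.9
position: [0.5363, 0.0868, 0.1896]
tool_rot: [-3.141, 0.0, 1.725]
force: [0.2, 0.3, -0.7]
gripper_width: 0.0256
grasp_force: 0.0
clock: 15.4
position: [0.477, 0.0868, 0.3316]
tool_rot: [3.139, -0.0, 1.724]
force: [-1.6, 0.1, 0.4]
gripper_width: 0.0257
grasp_force: 0.0
clock: 15.9
position: [0.2925, 0.0563, 0.3306]
tool_rot: [3.139, 0.002, 2.431]
force: [1.2, 0.9, -0.4]
gripper_width: 0.0255
grasp_force: 0.0
[0.29437124 0.05658679 0.33045075] [3.13888161e+00 2.14958008e-03 2.43933299e+00] [ 1.89902109e-01 -5.42532372e-01 -4.83638453e-01  1.62623053e+00
  2.85093246e-05  8.92158912e-01]
```

View pics/m2.png

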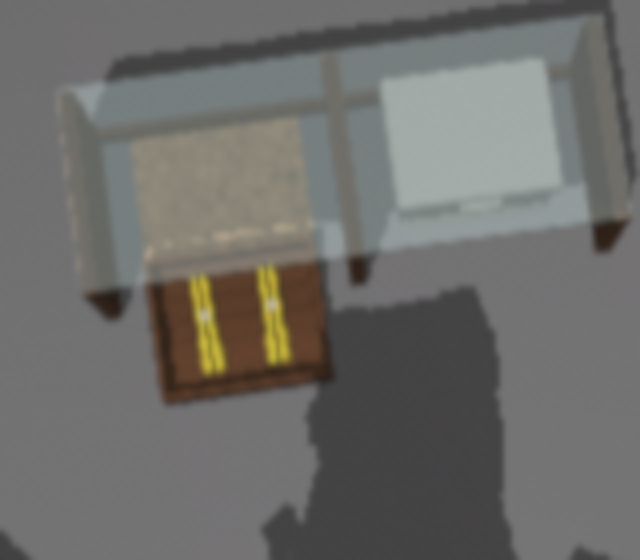

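The tray, with both pins at crop (205,325) and (272,315), stands square at the mouth of the bay with its front corners at (165,402) and (332,378). I compute its lateral offset and yaw against the liner.

```bash
cat > m3.py <<'E'
from h import *
def tray(im,c,vmin=155):
    hsv=cv2.cvtColor(im,cv2.COLOR_BGR2HSV)
    m=cv2.inRange(hsv,(0,70,10),(38,255,255));m[:vmin]=0;m[200:]=0;m[:,:202]=0;m[:,256:]=0
    m=cv2.morphologyEx(m,cv2.MORPH_CLOSE,np.ones((5,5)));m=cv2.morphologyEx(m,cv2.MORPH_OPEN,np.ones((5,5)))
    cs,_=cv2.findContours(m,cv2.RETR_EXTERNAL,cv2.CHAIN_APPROX_NONE);k=max(cs,key=cv2.contourArea).reshape(-1,2)
    W=plane(c,k,.03)[:,:2]*1000; return k,W
E
python3 - <<'E'
from m3 import *
c=r.calibration('top');im=np.load('m2.npz')['im']
k,W=tray(im,c);t=np.radians(8.6);a=np.array([np.cos(t),np.sin(t)]);b=np.array([-a[1],a[0]])
L=np.array([677.5,108]);q=np.c_[(W-L)@a,(W-L)@b]
print('local x range',q[:,0].min(),q[:,0].max(),'y',q[:,1].min(),q[:,1].max())
f=[]
for y in range(-50,51,20):
    s=q[abs(q[:,1]-y)<10]; f.append((y,s[:,0].min().round(1)))
print('front',f)
for x in range(-135,-95,8):
    s=q[abs(q[:,0]-x)<4]; print(x,s[:,1].min().round(1),s[:,1].max().round(1))
# cork side edges in same frame at z=0, and leg inner edges (bottom)
R=im[:,:,2].astype(int)-im[:,:,0]
m=((R>8)*255).astype(np.uint8);m[:100]=0;m[140:]=0;m[:,:190]=0;m[:,262:]=0
m=cv2.morphologyEx(m,cv2.MORPH_OPEN,np.ones((5,5)))
v,u=np.nonzero(m);w=plane(c,np.c_[u,v],0.001)[:,:2]*1000;p=np.c_[(w-L)@a,(w-L)@b]
for x in range(-25,55,8):
    s=p[abs(p[:,0]-x)<4]; print('cork',x,s[:,1].min().round(1),s[:,1].max().round(1))
print('cork far',[p[abs(p[:,1]-y)<6][:,0].max().round(1) for y in(-50,-25,0,25,50)])
E
```

```text
local x range -146.32134660946073 -60.929483506688015 y -61.81984530588537 61.50656911927676
front [(-50, np.float64(-146.3)), (-30, np.float64(-146.3)), (-10, np.float64(-146.3)), (10, np.float64(-146.3)), (30, np.float64(-146.3)), (50, np.float64(-145.9))]
-135 -61.1 60.9
-127 -59.0 59.8
-119 -60.2 61.1
-111 -61.4 60.7
-103 -61.8 59.6
cork -25 -57.7 -46.1
cork -17 -58.9 9.2
cork -9 -60.2 61.6
cork -1 -61.0 61.2
cork 7 -61.4 62.6
cork 15 -60.5 62.2
cork 23 -60.9 61.1
cork 31 -59.7 60.3
cork 39 -60.9 61.7
cork 47 -58.8 60.9
cork far [np.float64(54.4), np.float64(54.0), np.float64(54.0), np.float64(53.3), np.float64(53.7)]
```

The tray is aligned with the liner laterally within 1 mm and in yaw within 0.5°, with about 94 mm still to go. For the push I tilt the tool 45° forward, so the body stays clear of the glass, and use two spread fingers. First I turn and tilt while up high.

```bash
python3 -m creep '{"translation":[[0,0,0],[0,0,0],[0,0,0],[0,0,0],[0,0,0]],"twist":[[0,0,0.145],[0,0,0.29],[0,0,0.435],[0,0,0.58],[0,0,0.725]]}' -0.6
python3 -m creep '{"translation":[[0,0,0],[0,0,0],[0,0,0]],"twist":[[0,0,0.142],[0,0,0.142],[0,0,0.142]]}'
python3 -m creep '{"translation":[[0,0,0],[0,0,0],[0,0,0],[0,0,0],[0,0,0]],"twist":[[0.021,-0.139,0],[0.042,-0.277,0],[0.063,-0.416,0],[0.084,-0.554,0],[0.1,-0.665,0]]}'
python3 -m creep '{"translation":[[0,0,0],[0,0,0],[0,0,0]],"twist":[[0.0174,-0.111,0],[0.0174,-0.111,0],[0.0174,-0.111,0]]}'
python3 - <<'E'
from h import *
from scipy.spatial.transform import Rotation as Q
s=r.sense();R=Q.from_euler('xyz',s['tool_rot']).as_matrix();t=np.radians(8.6);b=np.array([-np.sin(t),np.cos(t),0]);a=np.array([np.cos(t),np.sin(t),0])
print(s['position'],'z',R[:,2].round(3),'y.b',(R[:,1]@b).round(4),'z.a',(R[:,2]@a).round(3),s['joints'].round(2),s['gripper_width'])
T=np.array([.3889,.0644,.131]);print('shift',T-s['position'])
E
```

```text
clock: 16.45
position: [0.2968, 0.0568, 0.3295]
tool_rot: [-3.141, -0.0, -3.131]
force: [0.1, 0.4, 0.3]
gripper_width: 0.0683
grasp_force: 0.0
clock: 16.75
position: [0.2966, 0.0568, 0.3296]
tool_rot: [-3.142, -0.0, -2.997]
force: [0.7, -0.2, 0.1]
gripper_width: 0.0685
grasp_force: 0.0
clock: 17.25
position: [0.339, 0.0663, 0.341]
tool_rot: [3.141, 0.635, -2.998]
force: [0.9, -0.1, -0.3]
gripper_width: 0.0683
grasp_force: 0.0
clock: 17.55
position: [0.3581, 0.0707, 0.3468]
tool_rot: [-3.141, 0.724, -2.996]
force: [-1.5, 0.3, 0.1]
gripper_width: 0.0681
grasp_force: 0.0
[0.35805309 0.07069145 0.34681157] z [ 0.655  0.095 -0.749] y.b 1.0 z.a 0.662 [ 0.21 -0.85 -0.72  0.97 -0.04  0.05] 0.06806008957751228
shift [ 0.03084691 -0.00629145 -0.21581157]
```

```bash
python3 -m creep '{"translation":[[0.03,0.002,0],[0.06,0.005,0],[0.0923,0.0075,0],[0.0923,0.0075,-0.03],[0.0923,0.0075,-0.07]],"twist":[[0,0,0],[0,0,0],[0,0,0],[0,0,0],[0,0,0]]}'
python3 -m creep '{"translation":[[0,0,-0.02],[0,0,-0.05],[0,0,-0.07],[0,0,-0.08],[0,0,-0.08]],"twist":[[0,0,0],[0,0,0],[0,0,0],[0,0,0],[0,0,0]]}'
python3 - <<'E'
from h import *
from scipy.spatial.transform import Rotation as Q
s=r.sense();R=Q.from_euler('xyz',s['tool_rot']).as_matrix();t=np.radians(8.6);b=np.array([-np.sin(t),np.cos(t),0]);a=np.array([np.cos(t),np.sin(t),0])
print(s['position'],'z',R[:,2].round(3),'y.b',(R[:,1]@b).round(4),'z.a',(R[:,2]@a).round(3),s['joints'].round(2),s['gripper_width'])
T=np.array([.3889,.0644,.131]);print('shift',T-s['position'])
E
```

```text
clock: 18.05
position: [0.4515, 0.0782, 0.2778]
tool_rot: [-3.14, 0.726, -2.995]
force: [-0.1, -0.4, -0.8]
gripper_width: 0.0684
grasp_force: 0.0
clock: 18.55
position: [0.4501, 0.0781, 0.1958]
tool_rot: [-3.139, 0.722, -2.993]
force: [0.1, -0.2, -0.4]
gripper_width: 0.0682
grasp_force: 0.0
[0.45010167 0.07810529 0.19581674] z [ 0.654  0.095 -0.75 ] y.b 1.0 z.a 0.661 [ 0.18 -0.54 -0.87  0.52 -0.02  0.02] 0.06824444825415454
shift [-0.06120167 -0.01370529 -0.06481674]
```

```bash
python3 -m creep '{"translation":[[-0.03,-0.007,0],[-0.0612,-0.0137,0],[-0.0612,-0.0137,0]],"twist":[[0.0047,-0.031,0],[0.0094,-0.062,0],[0.0094,-0.062,0]]}'
python3 - <<'E'
from h import *
from scipy.spatial.transform import Rotation as Q
s=r.sense();R=Q.from_euler('xyz',s['tool_rot']).as_matrix();t=np.radians(8.6);b=np.array([-np.sin(t),np.cos(t),0]);a=np.array([np.cos(t),np.sin(t),0])
print(s['position'],'z',R[:,2].round(3),'y.b',(R[:,1]@b).round(4),'z.a',(R[:,2]@a).round(3),s['joints'].round(2))
T=np.array([.3889,.0644,.131]);print('shift',T-s['position'])
E
```

```text
clock: 18.85
position: [0.3876, 0.0641, 0.1996]
tool_rot: [-3.139, 0.794, -2.993]
force: [0.7, 0.5, -0.3]
gripper_width: 0.0684
grasp_force: 0.0
[0.38760283 0.06411161 0.19957648] z [ 0.706  0.103 -0.701] y.b 1.0 z.a 0.713 [ 0.17 -0.81 -1.02  0.57 -0.02  0.01]
shift [ 0.00129717  0.00028839 -0.06857648]
```

```bash
python3 -m creep '{"translation":[[0.001,0,-0.02],[0.001,0,-0.04],[0.001,0,-0.055],[0.001,0,-0.063],[0.001,0,-0.063]],"twist":[[0,0,0],[0,0,0],[0,0,0],[0,0,0],[0,0,0]]}'
python3 - <<'E'
from h import *
from scipy.spatial.transform import Rotation as Q
s=r.sense();R=Q.from_euler('xyz',s['tool_rot']).as_matrix();t=np.radians(8.6);b=np.array([-np.sin(t),np.cos(t),0]);a=np.array([np.cos(t),np.sin(t),0])
print(s['position'],'z',R[:,2].round(3),'y.b',(R[:,1]@b).round(4),'z.a',(R[:,2]@a).round(3),s['joints'].round(2))
p=s['position']*1000-np.array([677.5,108,0]);print('local',p@a,p@b,'tip local x, z (T=160,173)',[(p@a+T*(R[:,2]@a),p[2]+T*R[2,2]) for T in(160,173)])
im,d,c=cap('scene')
np.savez('s.npz',im=im,d=d)
im,d,c=cap('top')
# tips from top depth: points just before tray front, within 35mm either side, not on counter
v,u=np.mgrid[150:240,195:275];P=np.array([world(c,d,x,y) for x,y in zip(u.ravel(),v.ravel())])*1000
q=P-np.array([677.5,108,0]);X=q@a;Y=q@b;Z=q[:,2]
for lo in range(-200,-130,6):
    k=(X>=lo)&(X<lo+6)&(abs(Y)<62)&(Z>6); print(lo,k.sum(),(Z[k].min().round(),np.median(Z[k]).round(),Y[k].min().round(),Y[k].max().round()) if k.any() else '')
E
```

```text
clock: 19.35
position: [0.3906, 0.0646, 0.134]
tool_rot: [-3.138, 0.787, -2.992]
force: [-0.9, -0.5, -0.8]
gripper_width: 0.0685
grasp_force: 0.0
[0.39056523 0.06455958 0.13399161] z [ 0.701  0.102 -0.706] y.b 1.0 z.a 0.708 [ 0.17 -0.73 -1.11  0.41 -0.02  0.01]
local -290.2044625190094 -0.04510439404447977 tip local x, z (T=160,173) [(np.float64(-176.85661196573497), np.float64(21.067417218777052)), (np.float64(-167.64709910828145), np.float64(11.892326880493528))]
-200 23 (np.float64(6.0), np.float64(57.0), np.float64(-55.0), np.float64(46.0))
-194 20 (np.float64(22.0), np.float64(47.0), np.float64(-48.0), np.float64(47.0))
-188 22 (np.float64(6.0), np.float64(40.0), np.float64(-61.0), np.float64(47.0))
-182 19 (np.float64(8.0), np.float64(34.0), np.float64(-57.0), np.float64(46.0))
-176 13 (np.float64(28.0), np.float64(33.0), np.float64(-43.0), np.float64(43.0))
-170 5 (np.float64(6.0), np.float64(27.0), np.float64(-38.0), np.float64(39.0))
-164 1 (np.float64(6.0), np.float64(6.0), np.float64(20.0), np.float64(20.0))
-158 0 
-152 59 (np.float64(7.0), np.float64(25.0), np.float64(-58.0), np.float64(62.0))
-146 75 (np.float64(20.0), np.float64(32.0), np.float64(-62.0), np.float64(61.0))
-140 39 (np.float64(6.0), np.float64(9.0), np.float64(-61.0), np.float64(61.0))
-134 44 (np.float64(6.0), np.float64(9.0), np.float64(-61.0), np.float64(60.0))
```

Measured from depth, the fingertips' front corner is at local x -169 and z about 28, so I go 7 mm lower and 12 mm forward before contact.

```bash
python3 -m creep '{"translation":[[0.006,0.001,-0.002],[0.012,0.002,-0.005],[0.012,0.002,-0.007],[0.012,0.002,-0.007]],"twist":[[0,0,0],[0,0,0],[0,0,0],[0,0,0]]}'
python3 -m creep '{"translation":[[0.002,0.0003,0],[0.004,0.0006,0],[0.006,0.0009,0],[0.008,0.0012,0],[0.010,0.0015,0]],"twist":[[0,0,0],[0,0,0],[0,0,0],[0,0,0],[0,0,0]]}'
python3 -m creep '{"translation":[[0.004,0.0006,0],[0.008,0.0012,0],[0.012,0.0018,0],[0.016,0.0024,0],[0.020,0.003,0]],"twist":[[0,0,0],[0,0,0],[0,0,0],[0,0,0],[0,0,0]]}'
python3 - <<'E'
from h import *
s=r.sense();t=np.radians(8.6);b=np.array([-np.sin(t),np.cos(t),0]);a=np.array([np.cos(t),np.sin(t),0])
p=s['position']*1000-np.array([677.5,108,0]);print('local',p@a,p@b,s['joints'].round(2))
im,d,c=cap('top')
v,u=np.mgrid[140:200,200:258];P=np.array([world(c,d,x,y) for x,y in zip(u.ravel(),v.ravel())])*1000
q=P-np.array([677.5,108,0]);X=q@a;Y=q@b;Z=q[:,2]
k=(Z>29)&(Z<35)&(X<-100)
for y in range(-55,56,10):
    kk=k&(abs(Y-y)<6); print(y,X[kk].min().round(1) if kk.any() else None, end='; ')
E
```

```text
clock: 19.85
position: [0.4026, 0.0665, 0.1271]
tool_rot: [-3.138, 0.788, -2.992]
force: [-0.7, -0.4, -0.1]
gripper_width: 0.0682
grasp_force: 0.0
clock: 20.35
position: [0.4126, 0.0681, 0.1273]
tool_rot: [-3.138, 0.789, -2.992]
force: [-2.8, 0.1, 2.2]
gripper_width: 0.0682
grasp_force: 1.9
clock: 20.85
position: [0.4328, 0.0711, 0.1272]
tool_rot: [-3.138, 0.788, -2.992]
force: [-4.3, -0.9, 1.3]
gripper_width: 0.0683
grasp_force: 1.7
local -247.47989656229714 0.06562966421855881 [ 0.17 -0.55 -1.03  0.29 -0.02  0.01]
-55 -126.2; -45 -147.1; -35 -140.5; -25 -126.7; -15 -126.1; -5 -126.8; 5 -125.1; 15 -126.3; 25 -125.9; 35 -153.3; 45 -145.9; 55 -124.3;
```

Good: about 3–4 N and the front edge stays uniform at local x -126. I keep pushing straight, 60 mm.

```bash
python3 -m creep '{"translation":[[0.005,0.0008,0],[0.010,0.0015,0],[0.015,0.0023,0],[0.020,0.003,0],[0.025,0.0038,0]],"twist":[[0,0,0],[0,0,0],[0,0,0],[0,0,0],[0,0,0]]}'
python3 -m creep '{"translation":[[0.005,0.0008,0],[0.010,0.0015,0],[0.015,0.0023,0],[0.020,0.003,0],[0.024,0.0036,0]],"twist":[[0,0,0],[0,0,0],[0,0,0],[0,0,0],[0,0,0]]}'
python3 -m creep '{"translation":[[0.003,0.0005,0],[0.006,0.0009,0],[0.008,0.0012,0],[0.010,0.0015,0],[0.012,0.0018,0]],"twist":[[0,0,0],[0,0,0],[0,0,0],[0,0,0],[0,0,0]]}'
python3 - <<'E'
from h import *
s=r.sense();t=np.radians(8.6);b=np.array([-np.sin(t),np.cos(t),0]);a=np.array([np.cos(t),np.sin(t),0])
p=s['position']*1000-np.array([677.5,108,0]);print('local',p@a,p@b,s['joints'].round(2),s['force'])
E
```

```text
clock: 21.4
position: [0.4578, 0.0749, 0.127]
tool_rot: [-3.138, 0.788, -2.992]
force: [-2.9, -0.6, -0.5]
gripper_width: 0.0683
grasp_force: 1.2
clock: 21.9
position: [0.4818, 0.0785, 0.1271]
tool_rot: [-3.138, 0.788, -2.992]
force: [-2.5, 0.4, -0.9]
gripper_width: 0.068
grasp_force: 1.1
clock: 22.4
position: [0.4935, 0.0802, 0.1272]
tool_rot: [-3.138, 0.789, -2.992]
force: [-2.3, -0.7, -0.5]
gripper_width: 0.0683
grasp_force: 1.1
local -186.04197209317647 0.05847151060801956 [ 0.16 -0.33 -0.9   0.21 -0.01  0.01] [-2.29095095 -0.71814091 -0.47829857]
```

12 mm remain to the stop. I make small steps, watching the force.

```bash
python3 -m creep '{"translation":[[0.002,0.0003,0],[0.004,0.0006,0],[0.006,0.0009,0],[0.008,0.0012,0],[0.009,0.0013,0]],"twist":[[0,0,0],[0,0,0],[0,0,0],[0,0,0],[0,0,0]]}'
python3 -m creep '{"translation":[[0.001,0.0001,0],[0.001,0.0001,0],[0.002,0.0003,0],[0.002,0.0003,0]],"twist":[[0,0,0],[0,0,0],[0,0,0],[0,0,0]]}'
```

```text
clock: 22.9
position: [0.5027, 0.0816, 0.1273]
tool_rot: [-3.138, 0.789, -2.992]
force: [-2.1, -0.8, 0.0]
gripper_width: 0.0682
grasp_force: 1.3
clock: 23.3
position: [0.5046, 0.0818, 0.1274]
tool_rot: [-3.138, 0.789, -2.992]
force: [-0.7, -0.1, -0.5]
gripper_width: 0.068
grasp_force: 0.4
```

```bash
python3 -m creep '{"translation":[[0.0005,0.0001,0],[0.001,0.0001,0],[0.001,0.0001,0]],"twist":[[0,0,0],[0,0,0],[0,0,0]]}'
```

```text
clock: 23.6
position: [0.5053, 0.082, 0.1274]
tool_rot: [-3.138, 0.788, -2.992]
force: [-12.8, -2.1, 7.5]
gripper_width: 0.0686
grasp_force: 6.4
```

```bash
python3 -m creep '{"translation":[[0.0005,0.0001,0],[0.0005,0.0001,0]],"twist":[[0,0,0],[0,0,0]]}'
python3 - <<'E'
from h import *
s=r.sense();t=np.radians(8.6);b=np.array([-np.sin(t),np.cos(t),0]);a=np.array([np.cos(t),np.sin(t),0])
p=s['position']*1000-np.array([677.5,108,0]);print('local',p@a,p@b,s['force'],s['moment'])
E
```

```text
clock: 23.8
position: [0.5055, 0.082, 0.1273]
tool_rot: [-3.138, 0.788, -2.992]
force: [-24.1, -3.8, 13.7]
gripper_width: 0.0684
grasp_force: 11.5
local -173.9832662094223 0.030898733720029603 [-24.12529705  -3.75199597  13.65013318] [-0.22140983  1.77183067 -0.02540668]
```

24 N at the predicted position means the tray is seated on the stop. I back straight out, then up, and look.

```bash
python3 -m creep '{"translation":[[-0.003,-0.0005,0],[-0.015,-0.0023,0],[-0.035,-0.0053,0],[-0.06,-0.009,0],[-0.09,-0.0135,0]],"twist":[[0,0,0],[0,0,0],[0,0,0],[0,0,0],[0,0,0]]}'
python3 -m creep '{"translation":[[0,0,0.03],[0,0,0.07],[-0.02,0,0.11],[-0.04,0,0.15],[-0.04,0,0.15]],"twist":[[0,0,0],[0,0,0],[0,0,0],[0,0,0],[0,0,0]]}'
python3 -m creep '{"translation":[[0,-0.04,0],[0,-0.08,0],[0,-0.12,0],[0,-0.16,0],[0,-0.16,0]],"twist":[[0,0,0],[0,0,0],[0,0,0],[0,0,0],[0,0,0]]}'
python3 - <<'E'
from h import *
im,d,c=cap('top');im2,d2,c2=cap('scene');np.savez('f.npz',im=im,im2=im2)
A=cv2.resize(im[85:190,170:400],None,fx=3,fy=3,interpolation=cv2.INTER_CUBIC);B=cv2.resize(im2[170:270,140:370],None,fx=3,fy=3,interpolation=cv2.INTER_CUBIC)[:285]
cv2.imwrite('pics/f.png',np.vstack([A,B[:, :A.shape[1]]])[:600])
print(r.sense()['joints'].round(2),r.sense()['force'])
E
```

```text
clock: 24.3
position: [0.4156, 0.0685, 0.1275]
tool_rot: [-3.138, 0.789, -2.992]
force: [-0.1, -0.1, 0.1]
gripper_width: 0.0682
grasp_force: 0.0
clock: 24.8
position: [0.3801, 0.0696, 0.2825]
tool_rot: [-3.138, 0.79, -2.992]
force: [0.1, 0.1, 0.4]
gripper_width: 0.0676
grasp_force: 0.0
clock: 25.3
position: [0.3791, -0.095, 0.2777]
tool_rot: [-3.136, 0.786, -2.999]
force: [0.0, 0.9, -0.1]
gripper_width: 0.0687
grasp_force: 0.0
[-0.33 -0.79 -0.84  0.79  0.33 -0.35] [ 0.18123073  0.05626971 -0.204312  ]
```

View pics/f.png

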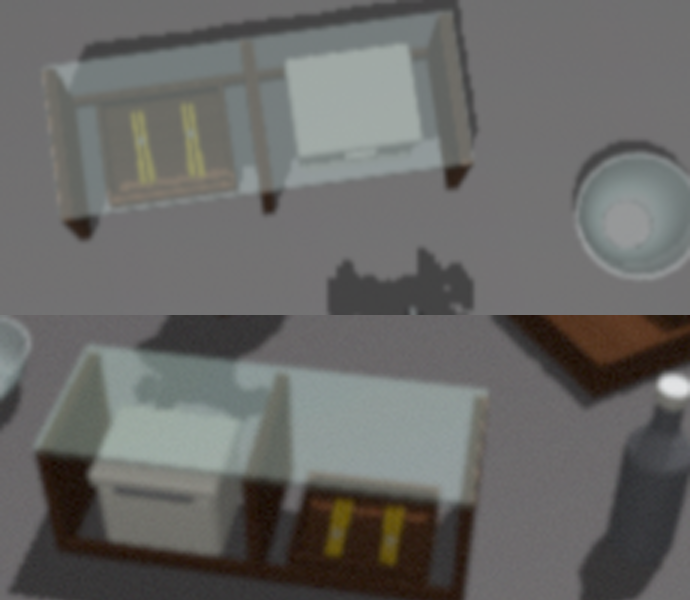

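The tray, with both pins, sits in the left bay at top crop (170,145), square against the rear stop. The tub and bowl have not moved. One numeric check of centring and yaw before handing in.

Run:
```python
from h import *
c=r.calibration('top');im=np.load('f.npz')['im'];R=im[:,:,2].astype(int)-im[:,:,0]
m=((R>6)*255).astype(np.uint8);m[:110]=0;m[158:]=0;m[:,:200]=0;m[:,252:]=0
m=cv2.morphologyEx(m,cv2.MORPH_CLOSE,np.ones((5,5)));m=cv2.morphologyEx(m,cv2.MORPH_OPEN,np.ones((5,5)))
k=max(cv2.findContours(m,0,cv2.CHAIN_APPROX_NONE)[0],key=cv2.contourArea)
W=plane(c,k.reshape(-1,2),.032)[:,:2]*1000
print(cv2.minAreaRect(W.astype(np.float32)))
t=np.radians(8.6);a=np.array([np.cos(t),np.sin(t)]);b=np.array([-a[1],a[0]]);q=np.c_[(W-[677.5,108])@a,(W-[677.5,108])@b]
print([(y,q[abs(q[:,1]-y)<8][:,0].min().round(1)) for y in(-50,-25,0,25,50)],[(x,q[abs(q[:,0]-x)<5][:,1].min().round(1),q[abs(q[:,0]-x)<5][:,1].max().round(1)) for x in(-35,-15,5,25)])
```

```text
((677.1209106445312, 108.24470520019531), (108.02045440673828, 120.08625030517578), 8.552037239074707)
[(-50, np.float64(-54.0)), (-25, np.float64(-53.5)), (0, np.float64(-53.9)), (25, np.float64(-54.3)), (50, np.float64(-52.7))] [(-35, np.float64(-59.7), np.float64(59.2)), (-15, np.float64(-57.2), np.float64(50.9)), (5, np.float64(-54.8), np.float64(50.7)), (25, np.float64(-54.3), np.float64(50.9))]
```

The tray's centre measures (677.1,108.2) with yaw 8.55°, against the liner's (677.5,108) and 8.6°. It is home, so I hand in.

```bash
python3 -c "
from rig import r
print(r.sign_off())"
```

```text
the job is handed in; nothing more can be done
None
```

Both clothespins are in the smallest walnut tray, which sits in the cork-lined bay against the rear stop, measured within about 1 mm and 0.1° of the liner; the job was handed in at about 25 s, and the verdict was not shown.

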